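# Pack a two-layer repair kit box

### The arm

A 6-joint arm with a two-finger parallel gripper is mounted at the origin on the work surface. World frame = base frame: x ahead of the robot, y to its left, z up, the work surface at z = 0. Lengths are in m, angles in rad, forces in N, time in s.
With the tool pointing down it reaches from about 0.25 to 0.725 m from the base axis. Payload 4 kg.
Tool frame: the origin (TCP) lies midway between the tips of the shut fingers; the grasp point (between the pads) lies 19 mm behind it (r.tcp_to_grasp is the z of the grasp point in the tool frame, in m); z points along the fingers, y is the direction in which the jaws open and shut (so a half turn about z gives the same grasp; the last joint's range is limited). The gripper opens to 85 mm and grips with 20 to 120 N. Pads are 22 mm wide; open, the fingers measure 114 mm over their backs; the gripper's body (76 mm by 85 mm) begins 54 mm behind the grasp point. The pads swing forward as they close: fully open they stand 13 mm farther back than shut.
Start: joints at [0, 0.241, 0.005, 1.335, 0, 1.571], TCP at [0.5, -0, 0.231] pointing down, gripper open.
Joint ranges: [-2.72, 2.72], [-1.05, 1.87], [-1.09, 1.28], [-1.99, 2.15], [-1.42, 1.44], [-3.14, 3.14]. Speed limits (rad/s): [2.79, 2.79, 3.14, 3.14, 3.14, 3.14].

### API

Orientations are given as [roll, pitch, yaw] about the fixed x, y, z axes, in that order (R = Rz(yaw) Ry(pitch) Rx(roll)).
In Python, from bench import r gives the robot as it stands.
- The arm moves only by the tool servo_tool, never from a script. Its argument "targets" is a list of rows, each an object of numbers: "dx", "dy", "dz": the shift along the world's x, y, z in m; "ax", "ay", "az": the turn, a rotation vector about the world's x, y, z in rad; "claw": the closure, from -1 (fully open) to 1 (shut), so that 0 is half open. In form: [{"dx": .., "dy": .., "dz": .., "ax": .., "ay": .., "az": .., "claw": ..}, ...]. A call has 1 to 20 rows; each row is the pose to reach, as a shift and turn from the pose commanded when the call began; what a row does not reach only later rows make up. A row lasts 1/8 s, in which the tool goes at most 62.5 mm and 10.7 degrees, less where a joint would pass 70% of its speed; a pose out of reach is approached as far as the arm can. A call with a gripper value outside its range is refused whole. The fingers move at their own pace and stop on an object; "newtons" is the grip in N (left out, the last holds). Time passes only in rows, so rows that repeat a pose let the fingers close. It gives the time, the measured TCP pose, the force and the opening at its end, in the units of the state.
- r.read_state(): the state, without advancing time (a new reading comes with each control period).
- r.capture(name): name is "scene" or "side" or "wrist"; returns a dict with "img" (420x560x3 uint8, red, green, blue), "intrinsics" (3x3 intrinsics, pixels), "R" (3x3) and "t" (3): a world point X has camera coordinates R X + t. Camera axes: x right, y down, z forward; pixel columns grow to the right and rows downward; lengths in m; the calibration is good to about 2 mm. A picture is of the moment at which its call begins. There is no depth.
- r.sign_off(): hands the job in, once; it reports no verdict.
The state is a dict: "time": time; "qpos": joint angles; "qd": joint speeds; "effort": joint torques, N m; "position": TCP position; "tool_rot": TCP orientation; "ft_force": force on the tool from outside, world axes, zero at the start; "wrist_torque": the same for the moment, N m; "width": finger opening in m.
Only numpy, scipy, OpenCV 4.12 (cv2) and the standard library are available. Lean on these libraries where they do the work, as an engineer would, in place of code of your own. Each camera call takes 0.05 s, during which the arm holds its last target.

### The job

Pack the blue kit box in its two layers: first lay the bare aluminium heat sink (not the black one) flat, fins up, in the empty nest on the bottom of the box, and let go of it. Then fit the white divider level over it inside the box, and last set the green circuit board flat, block up, in the divider's empty orange-rimmed bay.

Things in the scene. Friction and masses are not known exactly. Their poses are not given: they have to be found in the camera images.
- box: Open blue box, fixed: 160 (x) x 210 (y) x 75 mm high, walls and floor 5. Origin: centre of underside. Two inner walls along x at y = +-70, tops 50 above origin, carry the divider. Between them, at x = y = 0 on the floor (5 above origin): the empty nest, a black rim 6 high, 118 (x) x 78 (y) inside; heat sink's long side along x. Narrow end cavities are already filled, below the wall tops.
- heat_sink: Bare silver aluminium heat sink, a finned block 90 (its x, along the fins) x 50 (y) x 40 mm high, about 0.25 kg, lying fins up. Origin: centre of its underside; z up. Grip it across the 50 mm, 30 mm above its underside, so that the fingertips stay clear of the nest's rim. A black heat sink of the same size lies near it and is not wanted.
- divider: White plate 120 (x) x 174 (y) x 5 mm, 0.25 kg, lying flat. Origin: centre of underside. Central orange grip rib, 50 (x) x 12 (y), top 47 above origin: pinch across the 12. Empty bay: orange rim 4 high, 94 (x) x 66 (y) inside, centre x = 0, y = +47, floor 5 above origin; four fixed blue parts, 20 high, on the -y half. In the box: centred, its y along the box's y, either way round, underside at 50.
- board: Green circuit board 70 (its x) x 42 (y) x 4 mm, about 0.09 kg, lying flat, with a black block at its centre: 30 (x) x 34 (y), top 36 mm above the underside. Origin: centre of its underside; z up. Grip the block across its 30 mm (along x), 27 mm above the underside. In the divider's bay its long side goes along the divider's x, either way round.
There are look-alikes about, which are no part of the job. Of the things like the divider, leave any that is red; of the rest the smaller one is meant.

How it is judged:
On the way, in this order (a step that is already met when the one before it is completed fails the run):
1. the silver heat sink lies flat in the nest on the bottom of the box, let go (x of heat_sink in the frame of box between -0.02 and 0.02 m and y of heat_sink in the frame of box between -0.02 and 0.02 m and z of heat_sink in the frame of box between 0.002 and 0.008 m and angle between heat_sink's own z axis and vertical below 0.05 rad and angle between the x axis of heat_sink and the x axis of box, either way round below 0.45 rad and contact force between heat_sink and the fingers below 0.1 N), for 0.2 s.
2. the divider rests level on the shelf walls over the heat sink, let go (x of heat_sink in the frame of box between -0.02 and 0.02 m and y of heat_sink in the frame of box between -0.02 and 0.02 m and z of heat_sink in the frame of box between 0.002 and 0.008 m and angle between each of heat_sink, divider's own z axis and vertical below 0.05 rad and angle between the x axis of heat_sink and the x axis of box, either way round below 0.45 rad and x of divider in the frame of box between -0.02 and 0.02 m and y of divider in the frame of box between -0.018 and 0.018 m and z of divider in the frame of box between 0.047 and 0.053 m and angle between the y axis of divider and the y axis of box, either way round below 0.25 rad and contact force between divider and the fingers below 0.1 N), for 0.2 s.
3. the board lies flat in the divider's bay, let go (x of heat_sink in the frame of box between -0.02 and 0.02 m and y of heat_sink in the frame of box between -0.02 and 0.02 m and z of heat_sink in the frame of box between 0.002 and 0.008 m and angle between each of heat_sink, divider, board's own z axis and vertical below 0.05 rad and angle between the x axis of heat_sink and the x axis of box, either way round below 0.45 rad and x of divider in the frame of box between -0.02 and 0.02 m and y of divider in the frame of box between -0.018 and 0.018 m and z of divider in the frame of box between 0.047 and 0.053 m and angle between the y axis of divider and the y axis of box, either way round below 0.25 rad and x of board in the frame of divider between -0.0145 and 0.0145 m and y of board in the frame of divider between 0.0325 and 0.0615 m and z of board in the frame of divider between 0.003 and 0.007 m and angle between the x axis of board and the x axis of divider, either way round below 0.45 rad and contact force between board and the fingers below 0.1 N), for 0.2 s.
At the end, for the whole second after the job is handed in: Silver heat sink flat in the nest (within 20 mm of its centre, 0.45 rad); divider level on the shelf walls (within 20 mm in x, 18 mm in y, 0.25 rad, either way round); board flat in the bay (within 14.5 mm, 0.45 rad, either way round); heights within 3, 3, 2 mm; tilts under 0.05 rad; at rest (all of step 3 and contact force between each of heat_sink, divider and the fingers below 0.1 N and linear speed of each of heat_sink, divider, board below 0.02 m/s); the robot touches nothing.
It also fails if it takes over 70 s, if anything falls off the work surface, if the arm or the gripper's body presses on something with over 40 N, if the wrist force passes 120 N, or if a joint passes its speed limit or range.

## Working session

There is one attempt and no reset: what is moved stays moved. The work goes in short steps, Python scripts to look and compute and a tool call to move; the robot and the scene stay as the last step left them, time stands still between calls to the robot, and variables do not carry over. Pictures are saved under pics/ and viewed, and the job is handed in when it is done.

Besides the shell and the picture viewer there is one more tool, called after "Call:" in YAML: its name, and indented under it one key for each argument. servo_tool: Moves the arm, as the interface text tells. Its arguments: {"type":"object","properties":{"targets":{"type":"array","items":{"type":"object","properties":{"dx":{"type":"number"},"dy":{"type":"number"},"dz":{"type":"number"},"ax":{"type":"number"},"ay":{"type":"number"},"az":{"type":"number"},"claw":{"type":"number"}}}},"newtons":{"type":"number"}},"required":["targets"]}

```bash
mkdir -p pics; cat > h.py <<'E'
import numpy as np,cv2
from bench import r
def cap(n,f=None):
    c=r.capture(n)
    c={k:(np.array(v) if k!='img' else v) for k,v in c.items()}
    if f: cv2.imwrite('pics/'+f,c['img'][:,:,::-1])
    return c
def ray(c,u,v,z):
    d=c['R'].T@np.linalg.inv(c['intrinsics'])@np.array([u,v,1.]); o=-c['R'].T@c['t']
    return o+d*(z-o[2])/d[2]
def proj(c,X):
    p=c['intrinsics']@(c['R']@np.array(X)+c['t']); return p[:2]/p[2]
E
python3 - <<'E'
from h import *
for n in ['scene','side','wrist']:
    c=cap(n,n+'0.png'); print(n,-c['R'].T@c['t'],c['R'][2]); np.savez('pics/'+n+'0.npz',**c)
print(r.read_state(),r.tcp_to_grasp)
E
```

```text
scene [1.26096957 0.18408104 0.71604292] [-0.78886662 -0.12266734 -0.60219779]
side [-0.08611853  0.86388335  0.86477871] [ 0.39498343 -0.63906328 -0.65998955]
wrist [0.49899793 0.07069623 0.3731919 ] [-0.00168838 -0.28037509 -0.95988903]
{'time': 0.15, 'qpos': array([4.04598522e-06, 2.41284531e-01, 4.07450565e-03, 1.33516866e+00,
       1.96842088e-05, 1.57078764e+00]), 'qd': array([-0.00017011, -0.00260027,  0.00348607, -0.0004214 , -0.00039733,
       -0.00056368]), 'effort': array([-1.62746033e-03, -3.72633219e+01,  2.52638429e+01,  1.23480460e-02,
       -1.30651040e-05,  1.49362950e-05]), 'position': array([4.99552958e-01, 7.99534126e-06, 2.30610741e-01]), 'tool_rot': array([-3.14001029e+00, -1.96979329e-05,  1.57080903e+00]), 'ft_force': array([-0.53489088, -0.64894781, -0.13839764]), 'wrist_torque': array([-0.02265379, -0.04894821,  0.05312112]), 'width': 0.08504538297818125} -0.0187
```

```bash
ls
```

```text
h.py
pics
```

View pics/scene0.png

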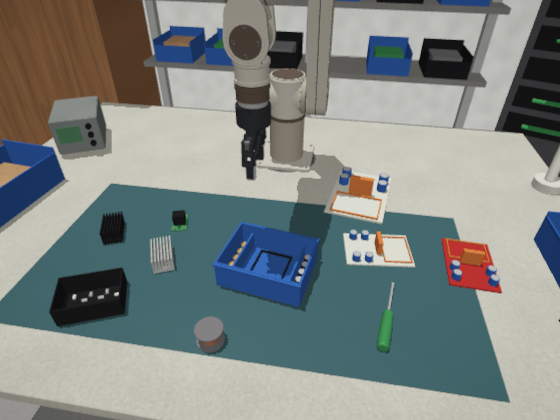

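View pics/side0.png

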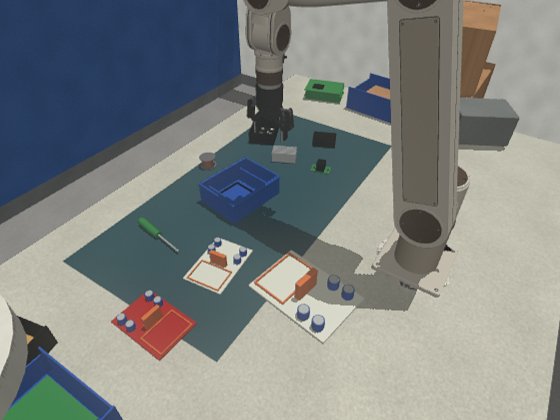

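View pics/wrist0.png

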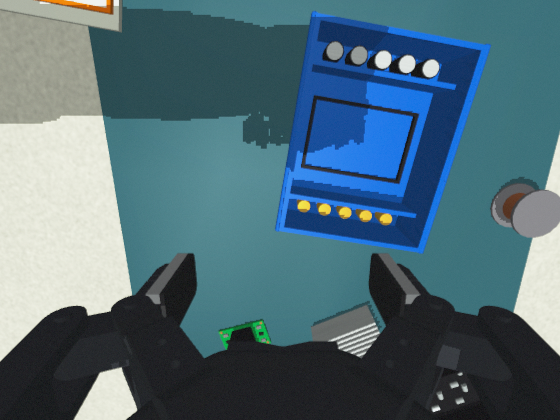

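```bash
python3 - <<'E'
import cv2,numpy as np
s=cv2.imread('pics/scene0.png'); d=cv2.imread('pics/side0.png')
def cr(im,x0,y0,x1,y1,f): return cv2.resize(im[y0:y1,x0:x1],None,fx=f,fy=f,interpolation=cv2.INTER_CUBIC)
cv2.imwrite('pics/cA.png',cr(s,90,200,200,280,7))
cv2.imwrite('pics/cB.png',cr(s,320,160,520,300,4))
cv2.imwrite('pics/cC.png',cr(d,240,110,350,190,7))
cv2.imwrite('pics/cD.png',cr(d,170,220,370,350,4))
E
```

```text
(no output)
```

View pics/cA.png

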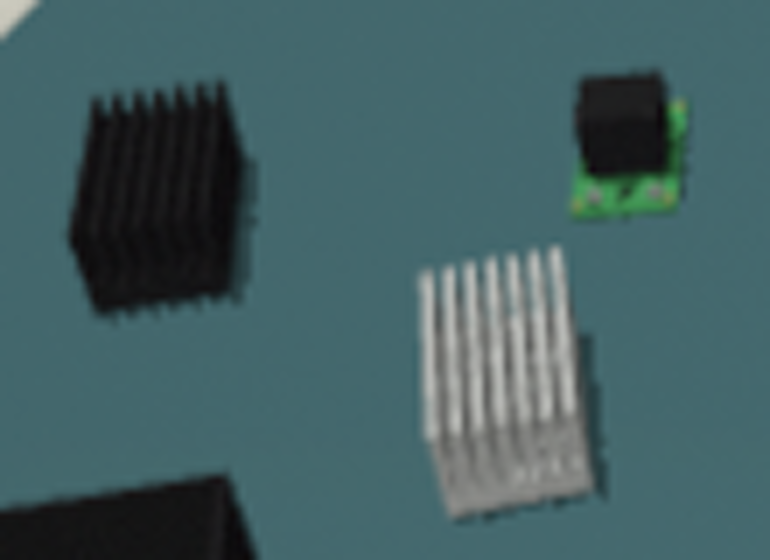

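View pics/cB.png

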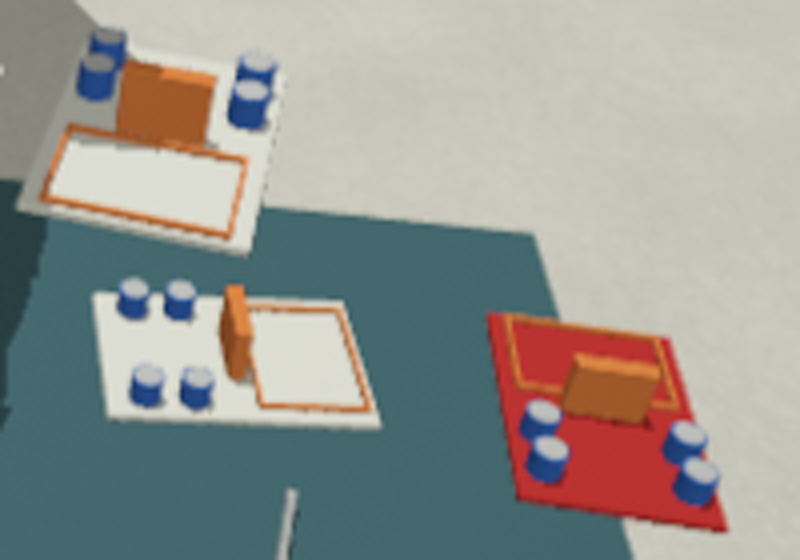

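View pics/cC.png

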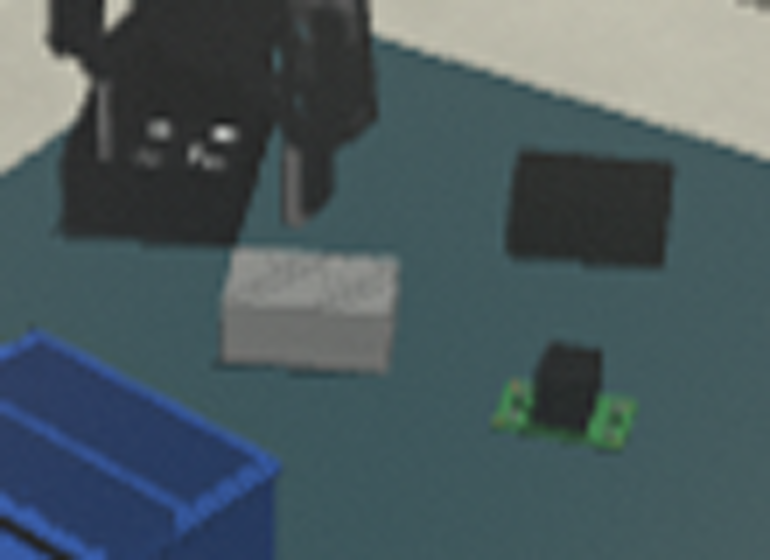

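View pics/cD.png

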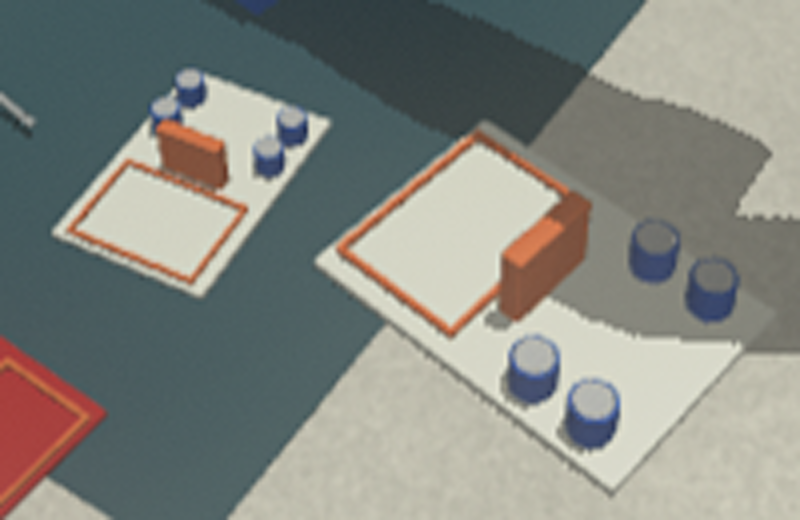

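```bash
cat > m.py <<'E'
from h import *
def ld(n): return dict(np.load(f'pics/{n}0.npz'))
S,D,W=ld('scene'),ld('side'),ld('wrist')
def pts(c,off,f,P,z): return np.array([ray(c,off[0]+(x+.5)/f-.5,off[1]+(y+.5)/f-.5,z)[:2] for x,y in P])
def show(n,q):
    print(n,'ctr',q.mean(0).round(4),'edges',np.linalg.norm(np.roll(q,-1,0)-q,axis=1).round(4),'ang',[round(float(np.degrees(np.arctan2(*(np.roll(q,-1,0)-q)[i][::-1]))),1) for i in range(len(q))])
show('hs scene',pts(S,(90,200),7,[(418,270),(562,247),(577,415),(430,438)],.04))
show('hs side',pts(D,(240,110),7,[(232,248),(400,258),(390,318),(222,305)],.04))
show('hs side',pts(D,(240,110),7,[(387,373),(220,362)],.0))
show('div scene',pts(S,(320,160),4,[(93,293),(343,300),(381,427),(108,417)],.004))
show('div side',pts(D,(170,220),4,[(200,72),(330,122),(202,297),(53,234)],.004))
show('big scene',pts(S,(320,160),4,[(80,45),(285,72),(248,254),(18,210)],.004))
show('red scene',pts(S,(320,160),4,[(487,313),(670,338),(727,530),(520,500)],.004))
show('rib side top',pts(D,(170,220),4,[(158,124),(168,121),(228,142),(222,150)],.047))
show('bay side',pts(D,(170,220),4,[(128,161),(247,209),(193,282),(68,229)],.009))
show('box wrist',pts(W,(0,0),1,[(313,12),(489,45),(424,251),(277,230)],.075))
show('nest wrist',pts(W,(0,0),1,[(315,97),(419,114),(405,183),(303,166)],.011))
show('board blk scene',pts(S,(90,200),7,[(580,75),(663,70),(667,115),(582,120)],.036))
show('board side pcb',pts(D,(240,110),7,[(512,378),(636,400),(622,450),(492,425)],.004))
show('blk side',pts(D,(240,110),7,[(553,343),(603,348),(600,382),(540,375)],.036))
E
python3 m.py
```

```text
hs scene ctr [ 0.5921 -0.2323] edges [0.0525 0.0938 0.0499 0.0926] ang [114.4, 25.4, -67.0, -152.9]
hs side ctr [ 0.5935 -0.2302] edges [0.0919 0.0593 0.0896 0.0566] ang [-152.8, 115.9, 25.5, -61.8]
hs side ctr [ 0.5844 -0.2092] edges [0.0907 0.0907] ang [26.8, -153.2]
div scene ctr [0.4588 0.3201] edges [0.176  0.1247 0.1745 0.1229] ang [97.5, 5.9, -83.1, -173.4]
div side ctr [0.4605 0.3195] edges [0.1125 0.1742 0.1188 0.1758] ang [-174.1, 97.0, 6.7, -85.1]
big scene ctr [0.2061 0.2708] edges [0.1766 0.2626 0.1717 0.2515] ang [85.7, -9.2, -97.9, 171.8]
red scene ctr [0.4732 0.5546] edges [0.1205 0.1751 0.1187 0.1767] ang [87.5, -3.3, -91.7, 177.3]
rib side top ctr [0.4603 0.3187] edges [0.0071 0.0475 0.0081 0.0523] ang [-123.5, -171.3, 98.3, 5.7]
bay side ctr [0.4556 0.3674] edges [0.098  0.0689 0.0999 0.0691] ang [-173.5, 97.2, 6.5, -84.4]
box wrist ctr [0.5903 0.0451] edges [0.1635 0.2078 0.1648 0.2096] ang [-9.3, -98.8, 171.3, 80.9]
nest wrist ctr [0.5931 0.0443] edges [0.1246 0.0832 0.1305 0.0814] ang [-8.8, -94.7, 170.5, 81.2]
board blk scene ctr [ 0.4408 -0.2439] edges [0.0337 0.0311 0.0338 0.0309] ang [105.9, 23.6, -74.4, -156.5]
board side pcb ctr [ 0.4432 -0.2449] edges [0.0677 0.0466 0.0698 0.0453] ang [-164.1, 108.4, 14.8, -74.1]
blk side ctr [ 0.4417 -0.2466] edges [0.0263 0.0315 0.0312 0.0309] ang [-156.7, 115.1, 21.7, -73.9]
```

Call:
servo_tool:
  targets:
    - {"dx":0.03,"dy":-0.05,"dz":0,"az":0.18,"claw":-1}
    - {"dx":0.06,"dy":-0.1,"dz":0,"az":0.36,"claw":-1}
    - {"dx":0.06,"dy":-0.13,"dz":0,"az":0.54,"claw":-1}
  newtons: 40

```text
schema error: expected keys dx, dy, dz, ax, ay, az, claw
```

```bash
python3 -c "
from h import *
s=r.read_state();print(s['qpos'],s['position'],s['tool_rot'],s['time'])"
```

```text
[4.04598522e-06 2.41284531e-01 4.07450565e-03 1.33516866e+00
 1.96842088e-05 1.57078764e+00] [4.99552958e-01 7.99534126e-06 2.30610741e-01] [-3.14001029e+00 -1.96979329e-05  1.57080903e+00] 0.15
```

Look-alikes in the scene view:
- **Heat sinks:** silver at (161,254) and black at (113,228). I take the silver.
- **Dividers:** white 120x175 mm at (378,249), white 175x260 mm at (360,195), and red at (470,263). I take the one at (378,249).
- **Boards:** one at (180,219). The green thing on the table at side-view (325,90) is not the board.

The close crops confirm these choices.

Call:
servo_tool:
  targets:
    - {"dx":0.03,"dy":-0.05,"dz":0,"ax":0,"ay":0,"az":0.18,"claw":-1}
    - {"dx":0.06,"dy":-0.1,"dz":0,"ax":0,"ay":0,"az":0.36,"claw":-1}
    - {"dx":0.06,"dy":-0.13,"dz":0,"ax":0,"ay":0,"az":0.54,"claw":-1}
  newtons: 40

```text
time: 0.52
position: [0.5613, -0.1322, 0.2301]
tool_rot: [-3.141, -0.0, 2.116]
ft_force: [-0.5, 0.5, 0.1]
width: 0.0855
```

```bash
python3 -c "
from h import *
s=r.read_state();print(s['qpos'],s['position'],s['tool_rot'],s['time'])"
```

```text
[-2.31124473e-01  3.95586033e-01  2.18923440e-01  1.39464454e+00
 -2.45677314e-04  7.94874401e-01] [ 0.56125069 -0.13215561  0.2300918 ] [-3.14105598e+00 -1.82398585e-04  2.11559379e+00] 0.525
```

Call:
servo_tool:
  targets:
    - {"dx":0.03,"dy":-0.05,"dz":0,"ax":0,"ay":0,"az":0.18,"claw":-1}
    - {"dx":0.032,"dy":-0.1,"dz":0,"ax":0,"ay":0,"az":0.36,"claw":-1}
    - {"dx":0.032,"dy":-0.1,"dz":0,"ax":0,"ay":0,"az":0.54,"claw":-1}
    - {"dx":0.032,"dy":-0.1,"dz":0,"ax":0,"ay":0,"az":0.72,"claw":-1}
    - {"dx":0.032,"dy":-0.1,"dz":0,"ax":0,"ay":0,"az":0.9,"claw":-1}
    - {"dx":0.032,"dy":-0.1,"dz":0,"ax":0,"ay":0,"az":1.08,"claw":-1}
    - {"dx":0.032,"dy":-0.1,"dz":0,"ax":0,"ay":0,"az":1.26,"claw":-1}
    - {"dx":0.032,"dy":-0.1,"dz":0,"ax":0,"ay":0,"az":1.44,"claw":-1}
    - {"dx":0.032,"dy":-0.1,"dz":0,"ax":0,"ay":0,"az":1.485,"claw":-1}
    - {"dx":0.032,"dy":-0.1,"dz":0,"ax":0,"ay":0,"az":1.485,"claw":-1}

```text
time: 1.78
position: [0.5918, -0.2299, 0.2308]
tool_rot: [3.141, -0.001, -2.688]
ft_force: [0.2, -0.2, -0.6]
width: 0.0855
```

```bash
python3 -c "
from h import *
c=cap('wrist','wrist1.png');np.savez('pics/wrist1.npz',**c)
s=r.read_state();print(s['qpos'],s['position'],s['tool_rot'],s['time'])"
```

```text
[-3.70609163e-01  5.20191964e-01  4.15352054e-01  1.46683840e+00
  3.22113924e-05 -8.23930034e-01] [ 0.59182065 -0.22994979  0.23084516] [ 3.14092355e+00 -5.75533130e-04 -2.68827160e+00] 1.825
```

View pics/wrist1.png

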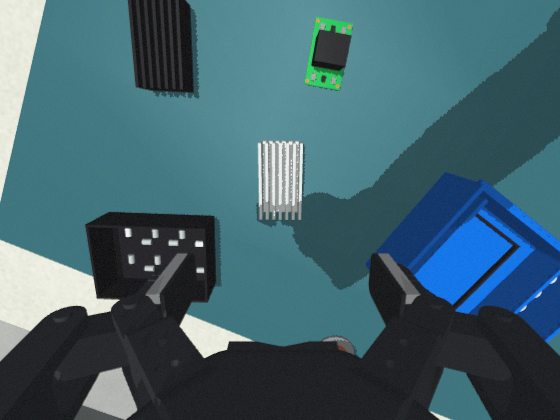

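```bash
cat > m2.py <<'E'
from m import *
W1=ld2=dict(np.load('pics/wrist1.npz'))
print('---')
show('hs',pts(W1,(0,0),1,[(258,142),(303,142),(301,205),(259,205)],.04))
show('hs bottom edge',pts(W1,(0,0),1,[(258,219),(301,219)],.0))
show('tray right edge',pts(W1,(0,0),1,[(215,217),(214,298)],.03))
show('blk',pts(W1,(0,0),1,[(319,28),(352,33),(346,70),(312,65)],.036))
show('pcb',pts(W1,(0,0),1,[(315,17),(353,25),(342,89),(305,81)],.004))
E
python3 m2.py | sed -n '/---/,$p'
python3 -c "
import cv2
a=cv2.imread('pics/wrist1.png')
cv2.imwrite('pics/cE.png',cv2.resize(a[0:230,200:380],None,fx=3.3,fy=2.6,interpolation=2))"
```

```text
---
hs ctr [ 0.5835 -0.2367] edges [0.0501 0.0732 0.0497 0.0732] ang [115.9, 25.2, -64.1, -154.5]
hs bottom edge ctr [ 0.6453 -0.2082] edges [0.0578 0.0578] ang [115.9, -64.1]
tray right edge ctr [ 0.7218 -0.264 ] edges [0.1152 0.1152] ang [21.6, -158.4]
blk ctr [ 0.4423 -0.2452] edges [0.0342 0.035  0.0364 0.035 ] ang [108.4, 19.4, -71.7, -164.2]
pcb ctr [ 0.4402 -0.245 ] edges [0.0433 0.0671 0.0446 0.0664] ang [105.6, 18.7, -75.3, -162.4]
```

View pics/cE.png

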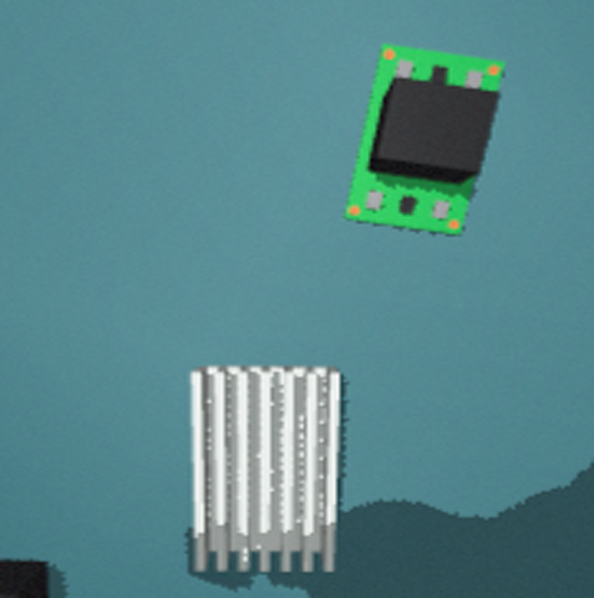

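Call:
servo_tool:
  targets:
    - {"dx":0,"dy":-0.0025,"dz":-0.05,"ax":0,"ay":0,"az":0,"claw":-1}
    - {"dx":0,"dy":-0.0025,"dz":-0.1,"ax":0,"ay":0,"az":0,"claw":-1}
    - {"dx":0,"dy":-0.0025,"dz":-0.15,"ax":0,"ay":0,"az":0,"claw":-1}
    - {"dx":0,"dy":-0.0025,"dz":-0.19,"ax":0,"ay":0,"az":0,"claw":-1}
    - {"dx":0,"dy":-0.0025,"dz":-0.21,"ax":0,"ay":0,"az":0,"claw":-1}
    - {"dx":0,"dy":-0.0025,"dz":-0.22,"ax":0,"ay":0,"az":0,"claw":-1}
    - {"dx":0,"dy":-0.0025,"dz":-0.22,"ax":0,"ay":0,"az":0,"claw":-1}

```text
time: 2.7
position: [0.5918, -0.2324, 0.0109]
tool_rot: [3.141, -0.001, -2.688]
ft_force: [1.1, 0.2, 0.3]
width: 0.085
```

Call:
servo_tool:
  targets:
    - {"dx":0,"dy":0,"dz":0,"ax":0,"ay":0,"az":0,"claw":1}
    - {"dx":0,"dy":0,"dz":0,"ax":0,"ay":0,"az":0,"claw":1}
    - {"dx":0,"dy":0,"dz":0,"ax":0,"ay":0,"az":0,"claw":1}
    - {"dx":0,"dy":0,"dz":0,"ax":0,"ay":0,"az":0,"claw":1}
    - {"dx":0,"dy":0,"dz":0,"ax":0,"ay":0,"az":0,"claw":1}
    - {"dx":0,"dy":0,"dz":0,"ax":0,"ay":0,"az":0,"claw":1}
  newtons: 50

```text
time: 3.45
position: [0.5931, -0.2328, 0.0129]
tool_rot: [-3.14, 0.002, -2.687]
ft_force: [-0.0, 0.6, 7.1]
width: 0.0495
```

```bash
python3 -c "
from h import *
c=cap('side','side2.png');cv2.imwrite('pics/cF.png',cv2.resize(c['img'][80:220,200:400,::-1],None,fx=4,fy=4,interpolation=2))
s=r.read_state();print(s['position'],s['tool_rot'],s['time'],s['width'])"
```

```text
[ 0.59309672 -0.2328216   0.01291886] [-3.13961996e+00  2.08391052e-03 -2.68739602e+00] 3.5 0.04920157889320494
```

View pics/cF.png

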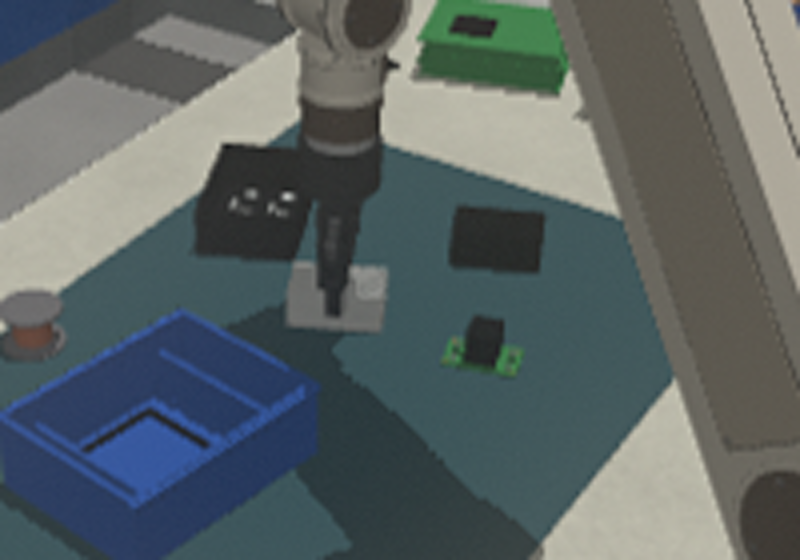

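Call:
servo_tool:
  targets:
    - {"dx":0,"dy":0,"dz":0.02,"ax":0,"ay":0,"az":0,"claw":1}
    - {"dx":0,"dy":0,"dz":0.05,"ax":0,"ay":0,"az":0,"claw":1}
    - {"dx":0,"dy":0,"dz":0.09,"ax":0,"ay":0,"az":0,"claw":1}
    - {"dx":0,"dy":0,"dz":0.13,"ax":0,"ay":0,"az":0,"claw":1}
    - {"dx":0,"dy":0.02,"dz":0.17,"ax":0,"ay":0,"az":0,"claw":1}
    - {"dx":0,"dy":0.06,"dz":0.17,"ax":0,"ay":0,"az":-0.1,"claw":1}
    - {"dx":0,"dy":0.1,"dz":0.17,"ax":0,"ay":0,"az":-0.2,"claw":1}
    - {"dx":0,"dy":0.15,"dz":0.17,"ax":0,"ay":0,"az":-0.3,"claw":1}
    - {"dx":0,"dy":0.2,"dz":0.17,"ax":0,"ay":0,"az":-0.4,"claw":1}
    - {"dx":0,"dy":0.25,"dz":0.17,"ax":0,"ay":0,"az":-0.5,"claw":1}
    - {"dx":0,"dy":0.27,"dz":0.17,"ax":0,"ay":0,"az":-0.58,"claw":1}
    - {"dx":0,"dy":0.2775,"dz":0.17,"ax":0,"ay":0,"az":-0.61,"claw":1}
    - {"dx":0,"dy":0.2775,"dz":0.17,"ax":0,"ay":0,"az":-0.61,"claw":1}
    - {"dx":0,"dy":0.2775,"dz":0.17,"ax":0,"ay":0,"az":-0.61,"claw":1}

```text
time: 5.25
position: [0.5916, 0.0445, 0.1808]
tool_rot: [-3.141, -0.001, 2.986]
ft_force: [-0.0, -0.5, -3.1]
width: 0.0491
```

```bash
python3 -c "
from h import *
c=cap('side','side3.png');cv2.imwrite('pics/cG.png',cv2.resize(c['img'][60:260,140:380,::-1],None,fx=3,fy=3,interpolation=2))
np.savez('pics/side30.npz',**c)
c=cap('wrist','wrist3.png');np.savez('pics/wrist3.npz',**c)
c=cap('scene','scene3.png');np.savez('pics/scene30.npz',**c)
cv2.imwrite('pics/cH.png',cv2.resize(c['img'][130:310,190:350,::-1],None,fx=3,fy=3,interpolation=2))
s=r.read_state();print(s['position'],s['tool_rot'],s['time'],s['width'])"
```

```text
[0.59189431 0.04426187 0.18111657] [-3.14140025e+00 -4.13767224e-04  2.98492524e+00] 5.4 0.04923309285843892
```

View pics/cG.png

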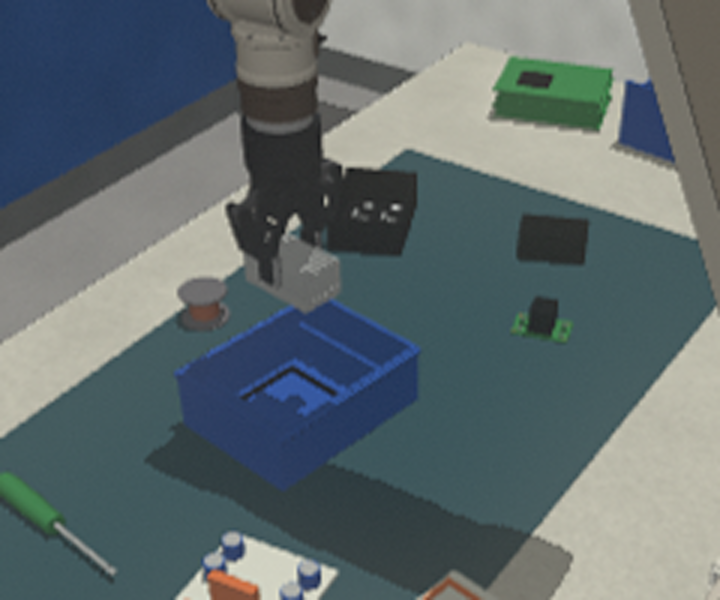

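View pics/wrist3.png

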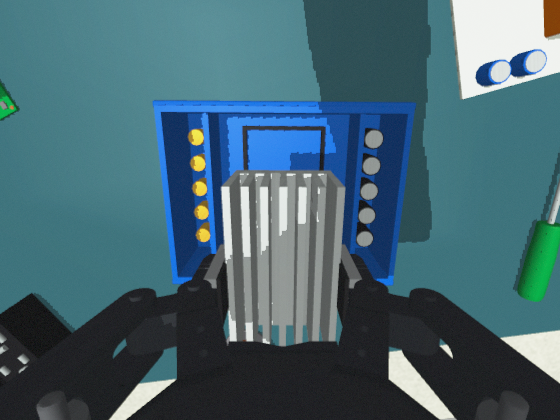

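View pics/cH.png

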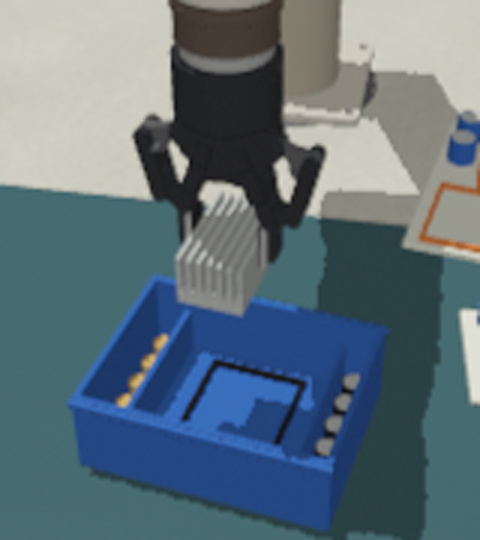

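```bash
cat > m3.py <<'E'
from m import *
W=dict(np.load('pics/wrist3.npz'))
print('---')
q=pts(W,(0,0),1,[(226,183),(341,183)],.21); show('hs far',q)
a=q[1]-q[0]; print('est width',np.linalg.norm(a))
q=pts(W,(0,0),1,[(155,102),(415,104),(395,283),(174,280)],.075); show('box',q)
q=pts(W,(0,0),1,[(244,127),(324,127)],.011); show('nest far',q)
G=dict(np.load('pics/scene30.npz'))
show('box scene',pts(G,(190,130),3,[(157,278),(386,327),(330,465),(72,407)],.075))
show('hs scene bottom near edge',pts(G,(190,130),3,[(180,300),(246,315)],.170))
E
python3 m3.py | sed -n '/---/,$p'
```

```text
---
hs far ctr [0.5449 0.0515] edges [0.0454 0.0454] ang [81.0, -99.0]
est width 0.045421404181858374
box ctr [0.589  0.0463] edges [0.2084 0.1623 0.2113 0.1606] ang [80.6, -8.5, -99.9, 170.5]
nest far ctr [0.5292 0.0552] edges [0.0824 0.0824] ang [81.0, -99.0]
box scene ctr [0.5924 0.0472] edges [0.2057 0.1609 0.2039 0.1661] ang [81.6, -9.6, -96.9, 171.0]
hs scene bottom near edge ctr [0.6359 0.04  ] edges [0.051 0.051] ang [80.9, -99.1]
```

Call:
servo_tool:
  targets:
    - {"dx":0,"dy":0.001,"dz":-0.04,"ax":0,"ay":0,"az":0,"claw":1}
    - {"dx":0,"dy":0.001,"dz":-0.08,"ax":0,"ay":0,"az":0,"claw":1}
    - {"dx":0,"dy":0.001,"dz":-0.115,"ax":0,"ay":0,"az":0,"claw":1}
    - {"dx":0,"dy":0.001,"dz":-0.14,"ax":0,"ay":0,"az":0,"claw":1}
    - {"dx":0,"dy":0.001,"dz":-0.152,"ax":0,"ay":0,"az":0,"claw":1}
    - {"dx":0,"dy":0.001,"dz":-0.158,"ax":0,"ay":0,"az":0,"claw":1}
    - {"dx":0,"dy":0.001,"dz":-0.162,"ax":0,"ay":0,"az":0,"claw":1}
    - {"dx":0,"dy":0.001,"dz":-0.162,"ax":0,"ay":0,"az":0,"claw":1}
    - {"dx":0,"dy":0.001,"dz":-0.162,"ax":0,"ay":0,"az":0,"claw":1}

```text
time: 6.52
position: [0.5926, 0.0461, 0.0201]
tool_rot: [3.141, 0.001, 2.986]
ft_force: [-0.7, 0.2, -3.6]
width: 0.0494
```

Call:
servo_tool:
  targets:
    - {"dx":0,"dy":0,"dz":-0.001,"ax":0,"ay":0,"az":0,"claw":1}
    - {"dx":0,"dy":0,"dz":-0.0025,"ax":0,"ay":0,"az":0,"claw":1}
    - {"dx":0,"dy":0,"dz":-0.0025,"ax":0,"ay":0,"az":0,"claw":1}

```text
time: 6.9
position: [0.5924, 0.0461, 0.0179]
tool_rot: [3.141, 0.001, 2.986]
ft_force: [-2.4, -0.4, 5.1]
width: 0.0492
```

Contact made; release and rise.

Call:
servo_tool:
  targets:
    - {"dx":0,"dy":0,"dz":0.001,"ax":0,"ay":0,"az":0,"claw":-0.5}
    - {"dx":0,"dy":0,"dz":0.001,"ax":0,"ay":0,"az":0,"claw":-0.5}
    - {"dx":0,"dy":0,"dz":0.001,"ax":0,"ay":0,"az":0,"claw":-0.5}
    - {"dx":0,"dy":0,"dz":0.001,"ax":0,"ay":0,"az":0,"claw":-0.5}
    - {"dx":0,"dy":0,"dz":0.02,"ax":0,"ay":0,"az":0,"claw":-0.5}
    - {"dx":0,"dy":0,"dz":0.06,"ax":0,"ay":0,"az":0,"claw":-0.5}
    - {"dx":0,"dy":0,"dz":0.11,"ax":0,"ay":0,"az":0,"claw":-0.5}
    - {"dx":0,"dy":0,"dz":0.16,"ax":0,"ay":0,"az":0,"claw":-0.5}
    - {"dx":0,"dy":0,"dz":0.2,"ax":0,"ay":0,"az":0,"claw":-1}
    - {"dx":0,"dy":0,"dz":0.21,"ax":0,"ay":0,"az":0,"claw":-1}
    - {"dx":0,"dy":0,"dz":0.21,"ax":0,"ay":0,"az":0,"claw":-1}

```text
time: 8.28
position: [0.5922, 0.046, 0.2269]
tool_rot: [3.141, 0.001, 2.986]
ft_force: [-0.2, -0.4, -0.2]
width: 0.0856
```

```bash
python3 -c "
from h import *
c=cap('wrist','wrist4.png');np.savez('pics/wrist4.npz',**c)
s=r.read_state();print(s['position'],s['tool_rot'],s['time'],s['width'],s['qpos'])"
```

```text
[0.59146051 0.04597507 0.22552455] [-3.14118707e+00 -1.78116771e-03  2.98582250e+00] 8.325 0.08540833591129016 [7.75666152e-02 4.32674094e-01 2.63231715e-01 1.40318063e+00
 1.72554263e-05 2.33336388e-01]
```

View pics/wrist4.png

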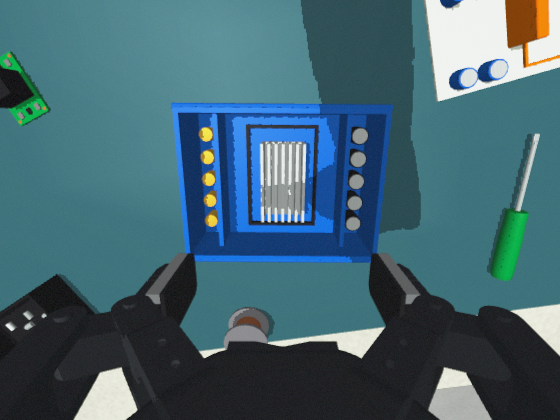

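Call:
servo_tool:
  targets:
    - {"dx":-0.022,"dy":0.046,"dz":0,"ax":0,"ay":0,"az":0.05,"claw":-1}
    - {"dx":-0.044,"dy":0.092,"dz":0,"ax":0,"ay":0,"az":0.1,"claw":-1}
    - {"dx":-0.066,"dy":0.137,"dz":0,"ax":0,"ay":0,"az":0.15,"claw":-1}
    - {"dx":-0.088,"dy":0.183,"dz":0,"ax":0,"ay":0,"az":0.2,"claw":-1}
    - {"dx":-0.11,"dy":0.228,"dz":0,"ax":0,"ay":0,"az":0.25,"claw":-1}
    - {"dx":-0.132,"dy":0.274,"dz":0,"ax":0,"ay":0,"az":0.28,"claw":-1}
    - {"dx":-0.132,"dy":0.274,"dz":0,"ax":0,"ay":0,"az":0.28,"claw":-1}
    - {"dx":-0.132,"dy":0.274,"dz":0,"ax":0,"ay":0,"az":0.28,"claw":-1}

```text
time: 9.32
position: [0.4593, 0.3194, 0.225]
tool_rot: [-3.139, -0.003, -3.017]
ft_force: [0.5, -0.5, 0.5]
width: 0.0856
```

```bash
python3 -c "
from h import *
c=cap('wrist','wrist5.png');np.savez('pics/wrist5.npz',**c)
s=r.read_state();print(s['position'],s['tool_rot'],s['time'],s['width'],s['qpos'])"
```

```text
[0.45973537 0.31897901 0.22536544] [-3.13993510e+00 -2.31257756e-03 -3.01816450e+00] 9.375 0.08528405064699995 [ 6.06787320e-01  3.64331297e-01  1.60595619e-01  1.36987865e+00
 -3.92881505e-04  4.83357805e-01]
```

View pics/wrist5.png

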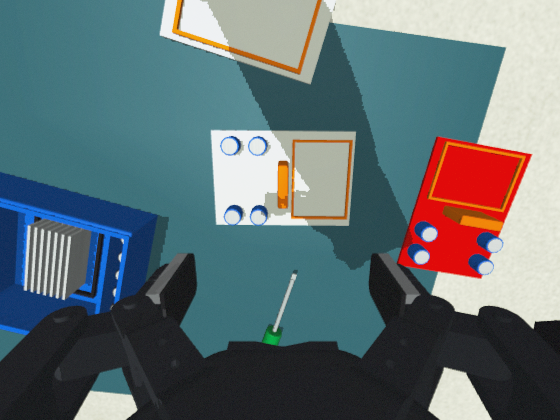

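```bash
cat > m4.py <<'E'
from m import *
W=dict(np.load('pics/wrist5.npz'))
print('---')
show('plate',pts(W,(0,0),1,[(211,130),(356,131),(350,226),(217,225)],.005))
show('rib top',pts(W,(0,0),1,[(278,161),(288,161),(287,200),(278,200)],.047))
W=dict(np.load('pics/wrist4.npz'))
show('box',pts(W,(0,0),1,[(172,103),(393,105),(376,262),(188,262)],.075))
show('nest',pts(W,(0,0),1,[(246,124),(318,125),(315,225),(250,224)],.011))
show('hs',pts(W,(0,0),1,[(260,142),(306,142)],.045))
E
python3 m4.py | sed -n '/---/,$p'
```

```text
---
plate ctr [0.4611 0.3202] edges [0.1739 0.1212 0.1748 0.1211] ang [96.7, 7.4, -83.3, -173.0]
rib top ctr [0.4535 0.3183] edges [0.0109 0.0441 0.0102 0.0441] ang [97.1, 5.9, -82.9, -173.1]
box ctr [0.5902 0.0456] edges [0.21   0.1652 0.2086 0.1669] ang [80.5, -9.4, -99.0, 171.1]
nest ctr [0.59   0.0457] edges [0.0849 0.1255 0.0844 0.1253] ang [80.3, -8.8, -99.9, 171.4]
hs ctr [0.5456 0.0535] edges [0.0499 0.0499] ang [81.0, -99.0]
```

Call:
servo_tool:
  targets:
    - {"dx":0.001,"dy":0.001,"dz":-0.05,"ax":0,"ay":0,"az":0,"claw":-1}
    - {"dx":0.001,"dy":0.001,"dz":-0.1,"ax":0,"ay":0,"az":0,"claw":-1}
    - {"dx":0.001,"dy":0.001,"dz":-0.15,"ax":0,"ay":0,"az":0,"claw":-0.5}
    - {"dx":0.001,"dy":0.001,"dz":-0.185,"ax":0,"ay":0,"az":0,"claw":0}
    - {"dx":0.001,"dy":0.001,"dz":-0.203,"ax":0,"ay":0,"az":0,"claw":0}
    - {"dx":0.001,"dy":0.001,"dz":-0.211,"ax":0,"ay":0,"az":0,"claw":0}
    - {"dx":0.001,"dy":0.001,"dz":-0.211,"ax":0,"ay":0,"az":0,"claw":0}
    - {"dx":0.001,"dy":0.001,"dz":-0.211,"ax":0,"ay":0,"az":0,"claw":0}

```text
time: 10.38
position: [0.462, 0.3212, 0.0169]
tool_rot: [3.141, 0.002, -3.018]
ft_force: [0.3, -0.1, -0.2]
width: 0.0425
```

Call:
servo_tool:
  targets:
    - {"dx":0,"dy":0,"dz":0,"ax":0,"ay":0,"az":0,"claw":1}
    - {"dx":0,"dy":0,"dz":0,"ax":0,"ay":0,"az":0,"claw":1}
    - {"dx":0,"dy":0,"dz":0,"ax":0,"ay":0,"az":0,"claw":1}
    - {"dx":0,"dy":0,"dz":0,"ax":0,"ay":0,"az":0,"claw":1}
    - {"dx":0,"dy":0,"dz":0,"ax":0,"ay":0,"az":0,"claw":1}
    - {"dx":0,"dy":0,"dz":0,"ax":0,"ay":0,"az":0,"claw":1}
  newtons: 70

```text
time: 11.12
position: [0.4617, 0.3214, 0.0169]
tool_rot: [3.141, 0.002, -3.017]
ft_force: [-0.0, -1.1, 6.0]
width: 0.011
```

```bash
python3 -c "
from h import *
c=cap('side','side5.png');cv2.imwrite('pics/cI.png',cv2.resize(c['img'][170:310,150:350,::-1],None,fx=4,fy=4,interpolation=2))
s=r.read_state();print(s['position'],s['tool_rot'],s['time'],s['width'],s['qpos'])"
```

```text
[0.46165773 0.32133628 0.01682033] [ 3.14107735e+00  1.76289223e-03 -3.01734514e+00] 11.175 0.010995200411073025 [ 6.08265711e-01  5.40761410e-01 -1.45738457e-01  8.82496275e-01
 -3.64228206e-04  4.84017413e-01]
```

View pics/cI.png

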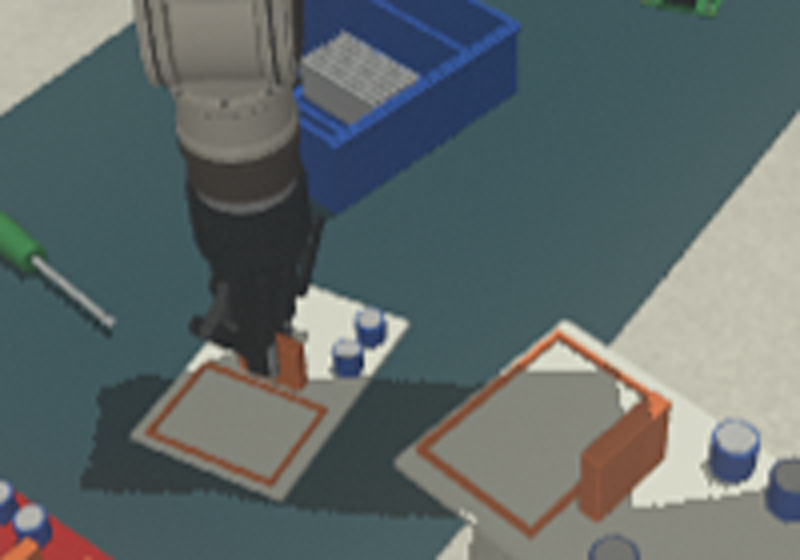

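Call:
servo_tool:
  targets:
    - {"dx":0,"dy":0,"dz":0.015,"ax":0,"ay":0,"az":0,"claw":1}
    - {"dx":0,"dy":0,"dz":0.045,"ax":0,"ay":0,"az":0,"claw":1}
    - {"dx":0,"dy":0,"dz":0.08,"ax":0,"ay":0,"az":0,"claw":1}
    - {"dx":0,"dy":0,"dz":0.12,"ax":0,"ay":0,"az":0,"claw":1}
    - {"dx":0.005,"dy":-0.01,"dz":0.15,"ax":0,"ay":0,"az":0,"claw":1}
    - {"dx":0.018,"dy":-0.04,"dz":0.16,"ax":0,"ay":0,"az":-0.04,"claw":1}
    - {"dx":0.036,"dy":-0.08,"dz":0.16,"ax":0,"ay":0,"az":-0.09,"claw":1}
    - {"dx":0.054,"dy":-0.12,"dz":0.16,"ax":0,"ay":0,"az":-0.14,"claw":1}
    - {"dx":0.072,"dy":-0.16,"dz":0.16,"ax":0,"ay":0,"az":-0.19,"claw":1}
    - {"dx":0.09,"dy":-0.2,"dz":0.16,"ax":0,"ay":0,"az":-0.24,"claw":1}
    - {"dx":0.11,"dy":-0.24,"dz":0.16,"ax":0,"ay":0,"az":-0.27,"claw":1}
    - {"dx":0.122,"dy":-0.265,"dz":0.16,"ax":0,"ay":0,"az":-0.285,"claw":1}
    - {"dx":0.129,"dy":-0.275,"dz":0.16,"ax":0,"ay":0,"az":-0.285,"claw":1}
    - {"dx":0.129,"dy":-0.275,"dz":0.16,"ax":0,"ay":0,"az":-0.285,"claw":1}
    - {"dx":0.129,"dy":-0.275,"dz":0.16,"ax":0,"ay":0,"az":-0.285,"claw":1}

```text
time: 13.05
position: [0.5894, 0.0472, 0.1757]
tool_rot: [3.141, -0.001, 2.982]
ft_force: [-0.3, 1.2, -3.5]
width: 0.0106
```

```bash
python3 -c "
from h import *
c=cap('side','side6.png');cv2.imwrite('pics/cJ.png',cv2.resize(c['img'][90:290,140:380,::-1],None,fx=3,fy=3,interpolation=2))
np.savez('pics/side60.npz',**c)
c=cap('scene','scene6.png');np.savez('pics/scene60.npz',**c)
cv2.imwrite('pics/cK.png',cv2.resize(c['img'][130:310,170:370,::-1],None,fx=3,fy=3,interpolation=2))
c=cap('wrist','wrist6.png');np.savez('pics/wrist6.npz',**c)
s=r.read_state();print(s['position'],s['tool_rot'],s['time'],s['width'])"
```

```text
[0.58956993 0.04718249 0.17589909] [ 3.14145404e+00 -2.46297326e-04  2.98260006e+00] 13.2 0.010882307377220452
```

View pics/cJ.png

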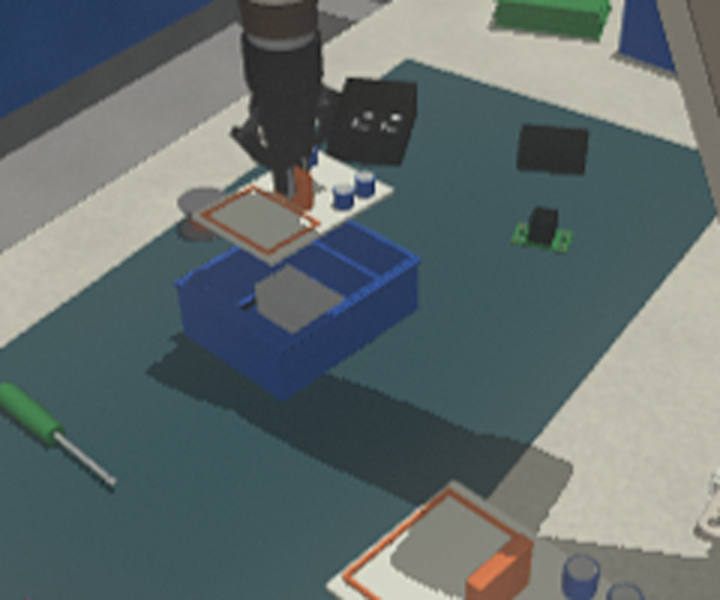

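View pics/cK.png

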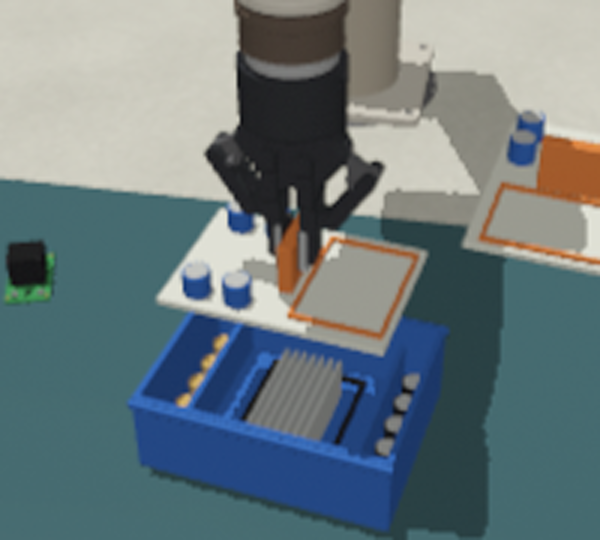

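View pics/wrist6.png

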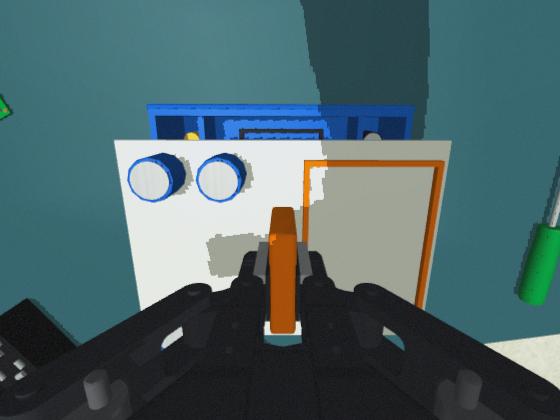

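```bash
cat > m5.py <<'E'
from m import *
W=dict(np.load('pics/wrist6.npz'))
print('---')
q=pts(W,(0,0),1,[(114,141),(450,141)],.164); show('far edge',q)
a=q[1]-q[0]; a/=np.linalg.norm(a); print('centre', q.mean(0)+.06*np.array([a[1],-a[0]]))
S=dict(np.load('pics/scene60.npz'))
q=pts(S,(170,130),3,[(428,252),(384,350),(158,300)],.164); show('scene',q); print('centre',(q[0]+q[2])/2)
D=dict(np.load('pics/side60.npz'))
q=pts(D,(140,90),3,[(393,190),(273,261),(195,216)],.164); show('side',q); print('centre',(q[0]+q[2])/2)
E
python3 m5.py | sed -n '/---/,$p'
```

```text
---
far edge ctr [0.5294 0.0561] edges [0.1734 0.1734] ang [80.9, -99.1]
centre [0.58865707 0.04651274]
scene ctr [0.613  0.0739] edges [0.1189 0.1728 0.2113] ang [-9.3, -98.4, 115.9]
centre [0.58922514 0.04862222]
side ctr [0.5729 0.0797] edges [0.1708 0.1151 0.2072] ang [80.7, -8.6, -133.1]
centre [0.58728204 0.04875824]
```

Call:
servo_tool:
  targets:
    - {"dx":0.002,"dy":-0.0015,"dz":-0.03,"ax":0,"ay":0,"az":0,"claw":1}
    - {"dx":0.002,"dy":-0.0015,"dz":-0.06,"ax":0,"ay":0,"az":0,"claw":1}
    - {"dx":0.002,"dy":-0.0015,"dz":-0.08,"ax":0,"ay":0,"az":0,"claw":1}
    - {"dx":0.002,"dy":-0.0015,"dz":-0.095,"ax":0,"ay":0,"az":0,"claw":1}
    - {"dx":0.002,"dy":-0.0015,"dz":-0.103,"ax":0,"ay":0,"az":0,"claw":1}
    - {"dx":0.002,"dy":-0.0015,"dz":-0.107,"ax":0,"ay":0,"az":0,"claw":1}
    - {"dx":0.002,"dy":-0.0015,"dz":-0.107,"ax":0,"ay":0,"az":0,"claw":1}
    - {"dx":0.002,"dy":-0.0015,"dz":-0.107,"ax":0,"ay":0,"az":0,"claw":1}

```text
time: 14.2
position: [0.5926, 0.0445, 0.0696]
tool_rot: [3.141, 0.001, 2.981]
ft_force: [1.1, -0.3, -2.0]
width: 0.0111
```

Call:
servo_tool:
  targets:
    - {"dx":0,"dy":0,"dz":-0.001,"ax":0,"ay":0,"az":0,"claw":1}
    - {"dx":0,"dy":0,"dz":-0.002,"ax":0,"ay":0,"az":0,"claw":1}
    - {"dx":0,"dy":0,"dz":-0.003,"ax":0,"ay":0,"az":0,"claw":1}
    - {"dx":0,"dy":0,"dz":-0.003,"ax":0,"ay":0,"az":0,"claw":1}

```text
time: 14.7
position: [0.5922, 0.0445, 0.0669]
tool_rot: [3.141, 0.001, 2.981]
ft_force: [-2.7, -0.0, 4.8]
width: 0.011
```

Call:
servo_tool:
  targets:
    - {"dx":0,"dy":0,"dz":0.001,"ax":0,"ay":0,"az":0,"claw":0.2}
    - {"dx":0,"dy":0,"dz":0.001,"ax":0,"ay":0,"az":0,"claw":0.2}
    - {"dx":0,"dy":0,"dz":0.001,"ax":0,"ay":0,"az":0,"claw":0.2}
    - {"dx":0,"dy":0,"dz":0.001,"ax":0,"ay":0,"az":0,"claw":0.2}
    - {"dx":0,"dy":0,"dz":0.02,"ax":0,"ay":0,"az":0,"claw":0.2}
    - {"dx":0,"dy":0,"dz":0.06,"ax":0,"ay":0,"az":0,"claw":0.2}
    - {"dx":0,"dy":0,"dz":0.11,"ax":0,"ay":0,"az":0,"claw":0.2}
    - {"dx":0,"dy":0,"dz":0.16,"ax":0,"ay":0,"az":0,"claw":-1}
    - {"dx":0,"dy":0,"dz":0.16,"ax":0,"ay":0,"az":0,"claw":-1}
    - {"dx":0,"dy":0,"dz":0.16,"ax":0,"ay":0,"az":0,"claw":-1}

```text
time: 15.95
position: [0.5918, 0.0445, 0.2254]
tool_rot: [-3.141, -0.0, 2.981]
ft_force: [0.5, -0.0, -0.2]
width: 0.0849
```

```bash
python3 -c "
from h import *
c=cap('wrist','wrist7.png');np.savez('pics/wrist7.npz',**c)
s=r.read_state();print(s['position'],s['tool_rot'],s['time'],s['width'],s['qpos'])"
```

```text
[0.59120697 0.04442568 0.22436978] [-3.14101961e+00 -2.43925416e-03  2.98075006e+00] 16.0 0.08535027332024696 [7.49965377e-02 4.32839457e-01 2.60500479e-01 1.40096298e+00
 1.27768148e-05 2.35838417e-01]
```

View pics/wrist7.png

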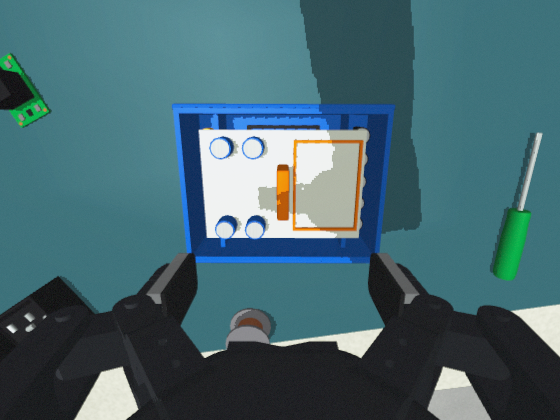

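Call:
servo_tool:
  targets:
    - {"dx":-0.02,"dy":-0.04,"dz":0,"ax":0,"ay":0,"az":-0.15,"claw":-1}
    - {"dx":-0.04,"dy":-0.08,"dz":0,"ax":0,"ay":0,"az":-0.3,"claw":-1}
    - {"dx":-0.06,"dy":-0.12,"dz":0,"ax":0,"ay":0,"az":-0.45,"claw":-1}
    - {"dx":-0.08,"dy":-0.16,"dz":0,"ax":0,"ay":0,"az":-0.6,"claw":-1}
    - {"dx":-0.1,"dy":-0.2,"dz":0,"ax":0,"ay":0,"az":-0.75,"claw":-1}
    - {"dx":-0.12,"dy":-0.24,"dz":0,"ax":0,"ay":0,"az":-0.9,"claw":-1}
    - {"dx":-0.14,"dy":-0.28,"dz":0,"ax":0,"ay":0,"az":-1.05,"claw":-1}
    - {"dx":-0.15,"dy":-0.29,"dz":0,"ax":0,"ay":0,"az":-1.113,"claw":-1}
    - {"dx":-0.15,"dy":-0.29,"dz":0,"ax":0,"ay":0,"az":-1.113,"claw":-1}
    - {"dx":-0.15,"dy":-0.29,"dz":0,"ax":0,"ay":0,"az":-1.113,"claw":-1}

```text
time: 17.25
position: [0.4423, -0.2445, 0.2253]
tool_rot: [-3.141, -0.001, 1.87]
ft_force: [-0.8, 0.2, 0.3]
width: 0.0852
```

```bash
python3 -c "
from h import *
c=cap('wrist','wrist8.png');np.savez('pics/wrist8.npz',**c)
cv2.imwrite('pics/cL.png',cv2.resize(c['img'][100:250,180:380,::-1],None,fx=4,fy=4,interpolation=2))
s=r.read_state();print(s['position'],s['tool_rot'],s['time'],s['width'],s['qpos'])"
```

```text
[ 0.44251879 -0.24438017  0.22544284] [-3.14146717e+00 -7.42863256e-04  1.87037061e+00] 17.3 0.08535421665865743 [-5.04822630e-01  2.54610112e-01  8.09379997e-03  1.32490221e+00
  4.24810383e-04  7.66399231e-01]
```

View pics/cL.png

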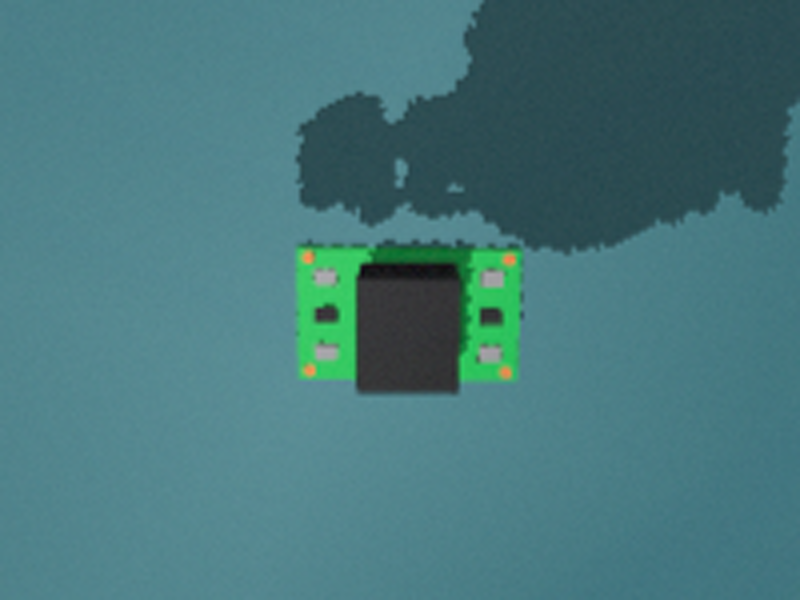

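```bash
cat > m6.py <<'E'
from m import *
W=dict(np.load('pics/wrist8.npz'))
print('---')
show('pcb',pts(W,(180,100),4,[(298,249),(522,249),(518,380),(299,379)],.004))
show('blk',pts(W,(180,100),4,[(357,279),(461,277),(459,393),(357,393)],.036))
W=dict(np.load('pics/wrist7.npz'))
show('plate',pts(W,(0,0),1,[(202,128),(368,129),(361,239),(206,237)],.055))
show('bay',pts(W,(0,0),1,[(294,140),(363,140),(359,231),(293,229)],.059))
show('box',pts(W,(0,0),1,[(172,103),(396,105),(379,262),(188,262)],.075))
E
python3 m6.py | sed -n '/---/,$p'; python3 -c "
import cv2
a=cv2.imread('pics/wrist7.png')
cv2.imwrite('pics/cM.png',cv2.resize(a[90:270,160:400],None,fx=3.3,fy=3.3,interpolation=2))"
```

```text
---
pcb ctr [ 0.4414 -0.2461] edges [0.0694 0.0419 0.07   0.0416] ang [17.1, -73.1, -163.2, 106.0]
blk ctr [ 0.4412 -0.246 ] edges [0.0296 0.0342 0.0298 0.0336] ang [18.2, -73.2, -162.9, 106.4]
plate ctr [0.5911 0.0461] edges [0.1715 0.1227 0.1782 0.1213] ang [80.4, -8.3, -100.1, 168.5]
bay ctr [0.5985 0.0917] edges [0.0711 0.1005 0.0744 0.098 ] ang [80.7, -7.4, -101.1, 170.7]
box ctr [0.5895 0.0457] edges [0.2118 0.1643 0.2108 0.1661] ang [80.3, -9.6, -99.3, 170.8]
```

View pics/cM.png

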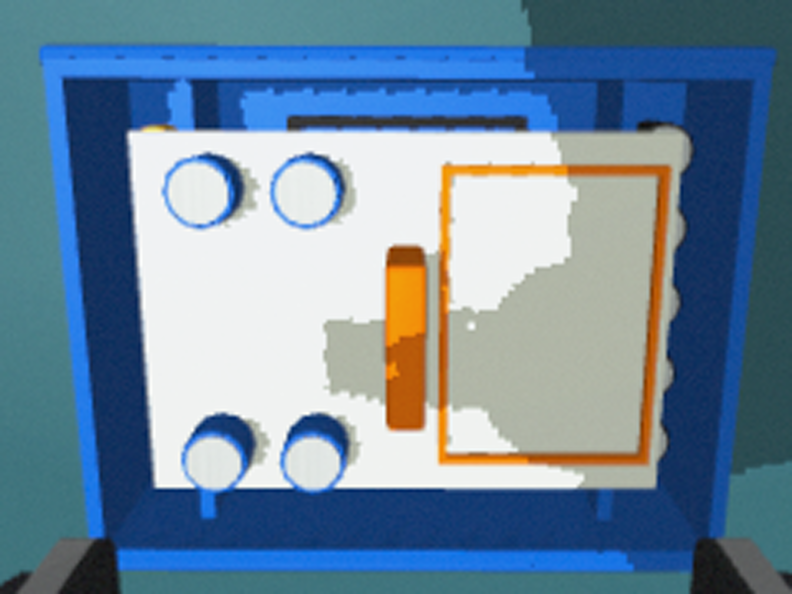

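Call:
servo_tool:
  targets:
    - {"dx":-0.001,"dy":-0.0015,"dz":-0.05,"ax":0,"ay":0,"az":0,"claw":-1}
    - {"dx":-0.001,"dy":-0.0015,"dz":-0.1,"ax":0,"ay":0,"az":0,"claw":-1}
    - {"dx":-0.001,"dy":-0.0015,"dz":-0.15,"ax":0,"ay":0,"az":0,"claw":-0.7}
    - {"dx":-0.001,"dy":-0.0015,"dz":-0.185,"ax":0,"ay":0,"az":0,"claw":-0.3}
    - {"dx":-0.001,"dy":-0.0015,"dz":-0.205,"ax":0,"ay":0,"az":0,"claw":-0.3}
    - {"dx":-0.001,"dy":-0.0015,"dz":-0.215,"ax":0,"ay":0,"az":0,"claw":-0.3}
    - {"dx":-0.001,"dy":-0.0015,"dz":-0.215,"ax":0,"ay":0,"az":0,"claw":-0.3}
    - {"dx":-0.001,"dy":-0.0015,"dz":-0.215,"ax":0,"ay":0,"az":0,"claw":-0.3}

```text
time: 18.3
position: [0.4421, -0.2472, 0.0118]
tool_rot: [3.14, 0.001, 1.869]
ft_force: [-0.7, -0.3, -0.3]
width: 0.0555
```

Call:
servo_tool:
  targets:
    - {"dx":0,"dy":0,"dz":0,"ax":0,"ay":0,"az":0,"claw":1}
    - {"dx":0,"dy":0,"dz":0,"ax":0,"ay":0,"az":0,"claw":1}
    - {"dx":0,"dy":0,"dz":0,"ax":0,"ay":0,"az":0,"claw":1}
    - {"dx":0,"dy":0,"dz":0,"ax":0,"ay":0,"az":0,"claw":1}
    - {"dx":0,"dy":0,"dz":0,"ax":0,"ay":0,"az":0,"claw":1}
    - {"dx":0,"dy":0,"dz":0,"ax":0,"ay":0,"az":0,"claw":1}
  newtons: 40

```text
time: 19.05
position: [0.4419, -0.2475, 0.0119]
tool_rot: [3.14, 0.002, 1.868]
ft_force: [-0.4, 0.2, 7.0]
width: 0.0294
```

Call:
servo_tool:
  targets:
    - {"dx":0,"dy":0,"dz":0.015,"ax":0,"ay":0,"az":0,"claw":1}
    - {"dx":0,"dy":0,"dz":0.045,"ax":0,"ay":0,"az":0,"claw":1}
    - {"dx":0,"dy":0,"dz":0.085,"ax":0,"ay":0,"az":0,"claw":1}
    - {"dx":0,"dy":0,"dz":0.13,"ax":0,"ay":0,"az":0,"claw":1}
    - {"dx":0.008,"dy":0.02,"dz":0.17,"ax":0,"ay":0,"az":0,"claw":1}
    - {"dx":0.025,"dy":0.06,"dz":0.18,"ax":0,"ay":0,"az":-0.06,"claw":1}
    - {"dx":0.05,"dy":0.11,"dz":0.18,"ax":0,"ay":0,"az":-0.14,"claw":1}
    - {"dx":0.075,"dy":0.16,"dz":0.18,"ax":0,"ay":0,"az":-0.22,"claw":1}
    - {"dx":0.1,"dy":0.21,"dz":0.18,"ax":0,"ay":0,"az":-0.3,"claw":1}
    - {"dx":0.125,"dy":0.26,"dz":0.18,"ax":0,"ay":0,"az":-0.38,"claw":1}
    - {"dx":0.145,"dy":0.31,"dz":0.18,"ax":0,"ay":0,"az":-0.44,"claw":1}
    - {"dx":0.155,"dy":0.332,"dz":0.18,"ax":0,"ay":0,"az":-0.46,"claw":1}
    - {"dx":0.1565,"dy":0.338,"dz":0.18,"ax":0,"ay":0,"az":-0.46,"claw":1}
    - {"dx":0.1565,"dy":0.338,"dz":0.18,"ax":0,"ay":0,"az":-0.46,"claw":1}
    - {"dx":0.1565,"dy":0.338,"dz":0.18,"ax":0,"ay":0,"az":-0.46,"claw":1}

```text
time: 20.92
position: [0.597, 0.0896, 0.191]
tool_rot: [-3.141, 0.0, 1.406]
ft_force: [-0.2, -0.3, -2.5]
width: 0.0293
```

```bash
python3 -c "
from h import *
c=cap('scene','scene9.png');np.savez('pics/scene90.npz',**c)
cv2.imwrite('pics/cN.png',cv2.resize(c['img'][130:310,190:350,::-1],None,fx=3.3,fy=3.3,interpolation=2))
c=cap('wrist','wrist9.png');np.savez('pics/wrist9.npz',**c)
s=r.read_state();print(s['position'],s['tool_rot'],s['time'],s['width'])"
```

```text
[0.59721803 0.08966704 0.19109862] [3.14156091e+00 2.05704848e-04 1.40601999e+00] 21.025 0.029409088076430175
```

View pics/cN.png

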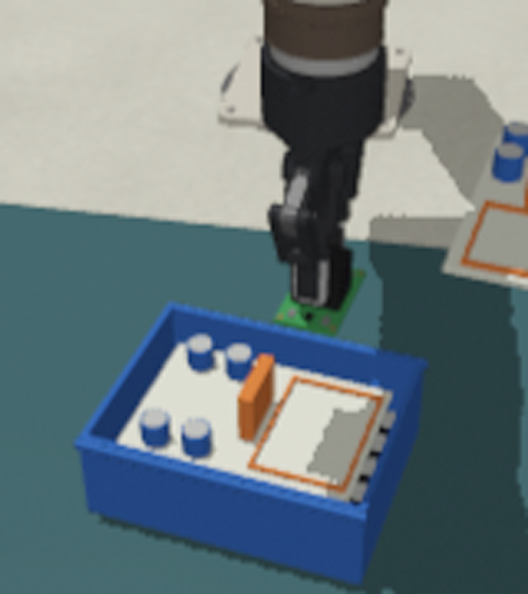

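View pics/wrist9.png

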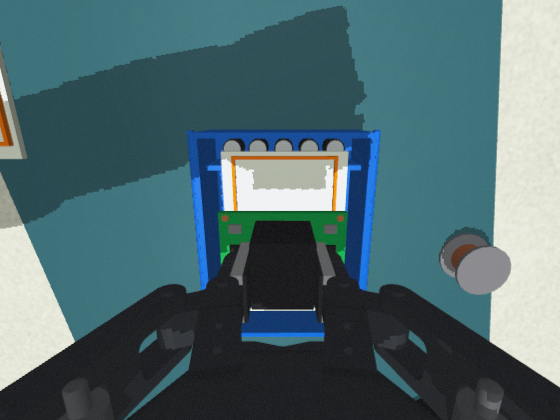

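```bash
cat > m7.py <<'E'
from m import *
W=dict(np.load('pics/wrist9.npz'))
print('---')
def half(n,q,h):
    a=q[1]-q[0]; L=np.linalg.norm(a); a/=L; print(n,'len',L,'ang',np.degrees(np.arctan2(a[1],a[0])),'centre',q.mean(0)+h*np.array([a[1],-a[0]]))
half('board',pts(W,(0,0),1,[(217,211),(348,211)],.183),.021)
half('bay outer',pts(W,(0,0),1,[(231.5,155),(340,155)],.059),.0355)
half('bay inner?',pts(W,(0,0),1,[(235,159),(336,159)],.059),.033)
G=dict(np.load('pics/scene90.npz'))
show('bay scene',pts(G,(190,130),3.3,[(294,378),(387,395),(345,490),(248,466)],.059))
show('plate far-right corner,near right',pts(G,(190,130),3.3,[(392,391),(358,500)],.055))
E
python3 m7.py | sed -n '/---/,$p'
```

```text
---
board len 0.07055306348164556 ang -9.480527274691484 centre [0.59689959 0.09142985]
bay outer len 0.1008430839834378 ang -9.479211819231056 centre [0.60008108 0.09163459]
bay inner? len 0.09423019397766878 ang -9.479301123918743 centre [0.5996642 0.0904812]
bay scene ctr [0.5991 0.0926] edges [0.0723 0.102  0.0713 0.0976] ang [84.7, -10.2, -98.8, 170.3]
plate far-right corner,near right ctr [0.6007 0.1346] edges [0.1143 0.1143] ang [-5.7, 174.3]
```

Call:
servo_tool:
  targets:
    - {"dx":0.0025,"dy":0,"dz":-0.035,"ax":0,"ay":0,"az":0,"claw":1}
    - {"dx":0.0025,"dy":0,"dz":-0.07,"ax":0,"ay":0,"az":0,"claw":1}
    - {"dx":0.0025,"dy":0,"dz":-0.095,"ax":0,"ay":0,"az":0,"claw":1}
    - {"dx":0.0025,"dy":0,"dz":-0.11,"ax":0,"ay":0,"az":0,"claw":1}
    - {"dx":0.0025,"dy":0,"dz":-0.118,"ax":0,"ay":0,"az":0,"claw":1}
    - {"dx":0.0025,"dy":0,"dz":-0.122,"ax":0,"ay":0,"az":0,"claw":1}
    - {"dx":0.0025,"dy":0,"dz":-0.122,"ax":0,"ay":0,"az":0,"claw":1}
    - {"dx":0.0025,"dy":0,"dz":-0.122,"ax":0,"ay":0,"az":0,"claw":1}

```text
time: 22.02
position: [0.6006, 0.0911, 0.0697]
tool_rot: [3.14, -0.001, 1.408]
ft_force: [1.0, -0.6, -1.1]
width: 0.0295
```

Call:
servo_tool:
  targets:
    - {"dx":0,"dy":0,"dz":-0.001,"ax":0,"ay":0,"az":0,"claw":1}
    - {"dx":0,"dy":0,"dz":-0.002,"ax":0,"ay":0,"az":0,"claw":1}
    - {"dx":0,"dy":0,"dz":-0.002,"ax":0,"ay":0,"az":0,"claw":1}

```text
time: 22.4
position: [0.6002, 0.0911, 0.067]
tool_rot: [3.141, -0.0, 1.408]
ft_force: [0.4, 0.2, 0.3]
width: 0.029
```

Call:
servo_tool:
  targets:
    - {"dx":0,"dy":0,"dz":-0.001,"ax":0,"ay":0,"az":0,"claw":1}
    - {"dx":0,"dy":0,"dz":-0.001,"ax":0,"ay":0,"az":0,"claw":1}

```text
time: 22.65
position: [0.6002, 0.0911, 0.0669]
tool_rot: [3.141, -0.0, 1.408]
ft_force: [-2.1, 0.5, 4.6]
width: 0.0292
```

Call:
servo_tool:
  targets:
    - {"dx":0,"dy":0,"dz":0.001,"ax":0,"ay":0,"az":0,"claw":-0.2}
    - {"dx":0,"dy":0,"dz":0.001,"ax":0,"ay":0,"az":0,"claw":-0.2}
    - {"dx":0,"dy":0,"dz":0.001,"ax":0,"ay":0,"az":0,"claw":-0.2}
    - {"dx":0,"dy":0,"dz":0.001,"ax":0,"ay":0,"az":0,"claw":-0.2}
    - {"dx":0,"dy":0,"dz":0.02,"ax":0,"ay":0,"az":0,"claw":-0.2}
    - {"dx":0,"dy":0,"dz":0.06,"ax":0,"ay":0,"az":0,"claw":-0.2}
    - {"dx":0,"dy":0,"dz":0.11,"ax":0,"ay":0,"az":0,"claw":-0.2}
    - {"dx":0,"dy":0,"dz":0.16,"ax":0,"ay":0,"az":0,"claw":-0.2}
    - {"dx":0,"dy":0,"dz":0.16,"ax":0,"ay":0,"az":0,"claw":-0.2}
    - {"dx":0,"dy":0,"dz":0.16,"ax":0,"ay":0,"az":0,"claw":-0.2}

```text
time: 23.9
position: [0.5998, 0.0909, 0.2254]
tool_rot: [-3.141, 0.0, 1.408]
ft_force: [0.6, 0.7, -0.1]
width: 0.0514
```

```bash
python3 -c "
from h import *
c=cap('side','sideA.png');cv2.imwrite('pics/cP.png',cv2.resize(c['img'][110:270,180:320,::-1],None,fx=3.6,fy=3.6,interpolation=2))
c=cap('wrist','wristA.png');np.savez('pics/wristA.npz',**c)
cv2.imwrite('pics/cO.png',cv2.resize(c['img'][90:290,180:400,::-1],None,fx=3,fy=3,interpolation=2))
s=r.read_state();print(s['position'],s['tool_rot'],s['time'],s['width'])"
```

```text
[0.59898406 0.09084657 0.22387697] [-3.13820658e+00  1.06521338e-03  1.40779313e+00] 24.0 0.050835930047365176
```

View pics/cO.png

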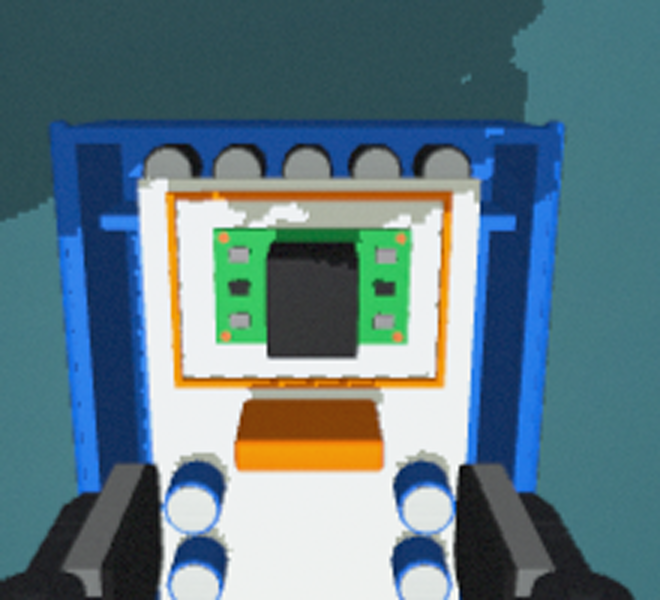

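View pics/cP.png

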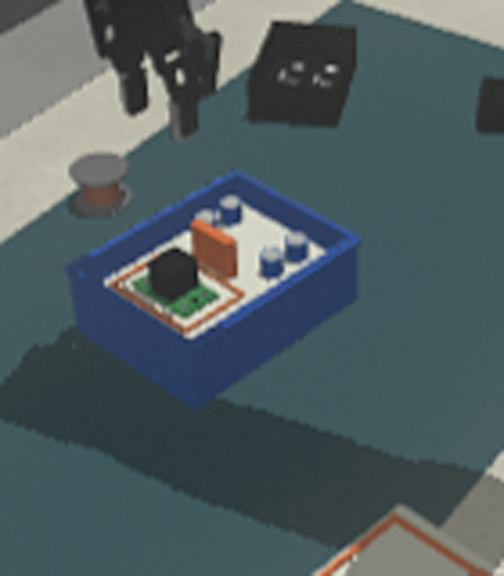

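The wrist crop shows the board flat and centred in the orange rim. The side view shows the divider level in the box, with the gripper clear of everything. I'm handing the job in.

```bash
python3 -c "
from h import *
print(r.sign_off())"
```

```text
the job is handed in; nothing more can be done
None
```

The kit box is packed and handed in at about 24 s. The silver heat sink is in the bottom nest, the smaller white divider sits over it, and the green board is in the orange-rimmed bay.

- **Heat sink:** by the wrist view it lay about 1 mm from the nest centre and was aligned with it. It was not visible again once the divider covered it.
- **Divider:** its measured centre was about 1–2 mm from the box centre, level and square to the box.
- **Board:** the last wrist and side views show it flat and roughly central in the bay, block up, with the gripper well clear. I judged this last one by eye and did not measure it.

No check failed. The cameras disagreed by 1–3 mm on positions, well within the limits. The sign-off gave no verdict.

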